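Sort solid from hollow machine rollers by weight

ROBOT

A 6-joint arm with a two-finger parallel gripper is mounted at the origin on the work surface. World frame = base frame: x ahead of the robot, y to its left, z up, the work surface at z = 0. Lengths are in m, angles in rad, forces in N, time in s.
With the tool pointing down it reaches from about 0.275 to 0.875 m from the base axis. Payload 12.5 kg.
Tool frame: the origin (TCP) lies on the centre line of the jaws, within the pads' length; the fingertips stand r.finger_overhang ahead of it and the grasp point (between the pads) lies 3 mm ahead of it (r.finger_overhang is the distance from the TCP to the fingertips, in m); z points along the fingers, y is the direction in which the jaws open and shut (so a half turn about z gives the same grasp; the last joint's range is limited). The gripper opens to 85 mm and grips with 20 to 120 N. Pads are 22 mm wide; open, the fingers measure 114 mm over their backs; the gripper's body (76 mm by 85 mm) begins 54 mm behind the grasp point. The pads swing forward as they close: fully open they stand 13 mm farther back than shut.
Start: joints at [-1.252, 0.351, 1.652, -0, 1.139, -0.085], TCP at [0.216, -0.506, 0.253] pointing down, gripper open.
Joint ranges: [-2.75, 2.75], [-0.79, 2.1], [0.01, 2.65], [-1.57, 4.71], [0.07, 3.14], [-2.87, 2.87]. Speed limits (rad/s): [2.22, 2.22, 2.79, 3.14, 3.14, 3.14].

INTERFACE

Orientations are given as a unit quaternion [x, y, z, w].
In Python, from cell import r, optics gives the robot as it stands. The module is installed in compiled form; this text tells all that it offers. Calls block until the motion is done:
- r.move_to(position, orientation): joint-space move of the TCP to a pose.
- r.move_linear(position, rot=None, vel=0.15): straight line of the TCP; rot=None keeps the orientation; vel is the mean speed in m/s.
- r.set_joints(angles): joint-space move.
- r.set_gripper(opening, squeeze=None): opening from 0.0 (shut) to 1.0 (fully open); squeeze is the grip in N (None keeps the last); returns when the fingers have stopped.
- r.sleep(seconds).
- r.inverse_kinematics(position, orientation): joint angles nearest the present ones, or None.
- optics.get_image(name): name is "scene" or "top" or "wrist"; returns a dict with "pixels" (384x512x3 uint8, red, green, blue), "depth" (384x512 float32, m along the optical axis (not along the pixel's ray), 0 where there is no reading), "fx", "fy", "cx", "cy" (pixels), "camera_from_world" (4x4, takes a point from world to camera coordinates); the wrist camera has in their place "mount" (4x4, takes a point from camera to tool coordinates, whose origin is the TCP and whose axes are the flange's). Camera axes: x right, y down, z forward; pixel columns grow to the right and rows downward; lengths in m; the calibration is good to about 2 mm. A picture is of the moment at which its call begins: read the wrist's pose just before it.
A pose or a line that the arm cannot do raises r.PlanningError and nothing moves.
- r.hand_in(): hands the job in, once; it reports no verdict.
Readings, each from a call of its own:
- r.current_t(): time.
- r.current_q(): joint angles.
- r.current_qvel(): joint speeds.
- r.current_effort(): joint torques, N m.
- r.current_tool_pos(): TCP position.
- r.current_ee_rot(): TCP orientation.
- r.current_contact_force(): force on the tool from outside, world axes, zero at the start.
- r.current_torque(): the same for the moment, N m.
- r.current_opening(): opening from 0.0 (shut) to 1.0 (fully open).
Only numpy, scipy, OpenCV 4.12 (cv2) and the standard library are available. Lean on these libraries where they do the work, as an engineer would, in place of code of your own. Each camera call takes 0.05 s, during which the arm holds its last target.

TASK

These three spare rollers look alike, but some are solid and some are hollow. Feel by lifting each one which it is: lay each solid (heavy) roller in a seat of the steel V rack, one to a seat and properly seated about the middle, and lay each hollow (light) one flat in the grey bin. Lay them down gently, do not drop them, and leave the other things on the bench where they are.

Things in the scene. Friction and masses are not known exactly. Their poses are not given: they have to be found in the camera images.
- roller_a: aluminium roller: body 50 mm across, 130 mm long, a 12 mm stub axle at each end (160 mm overall). Origin at its centre; its x axis runs along it (it may be turned any way about that axis). It starts lying level in a wooden V cradle fixed to the table, its axis 45 mm above the table; the cradle's V boards stand 45 mm either side of its middle, so its middle 70 mm is free for the fingers
- roller_b: roller just like roller_a outside, in a like cradle. The letters say nothing about weight: a solid roller weighs 0.63 to 0.77 kg, a hollow one 0.20 to 0.25 kg, and among the three there is at least one of each kind
- roller_c: roller just like roller_a outside, in a like cradle; solid or hollow is to be felt, as with the others
- rack: low steel rack fixed to the table, with two V seats for one roller each: grey base 220 x 130 x 10 mm, origin at the centre of its underside. The seats are 110 mm apart along its x axis; a seated roller lies along its y axis. Each seat is a pair of V boards 45 mm either side of its middle (free between), their tops about 55 mm above the table
- rack_near (a point): the middle of the rack's seat on its -x side: where a seated roller's centre lies, 60 mm above the table. Axes as the rack's
- rack_far (a point): the middle of the rack's seat on its +x side: where a seated roller's centre lies, 60 mm above the table. Axes as the rack's
- bin: open grey plastic bin fixed to the table, outside 230 (its x) x 220 (its y) x 55 mm high, walls and floor 5 mm; origin at the centre of its underside. Ribs 5 mm high run along its y axis on the floor, at x = -75, -45, -15, 15, 45, 75 mm: a roller laid along y between two of them does not roll, its axis then 30 to 32 mm above the table
- screwdriver: screwdriver, 200 mm long, lying; origin under its middle. Not part of the job
- wrench: steel spanner, 190 mm long, lying; origin under its middle. Not part of the job
- tape_roll: roll of tape lying flat, 96 mm across, 25 mm high; origin at the centre of its underside. Not part of the job
- sanding_block: cork sanding block 110 x 65 x 35 mm; origin at the centre of its underside. Not part of the job
- screw_jar: standing glass jar, 72 mm across, 85 mm high; origin at the centre of its underside. Not part of the job
Not all that is in view belongs to the job. What is shaped like the roller_b but pink or red is not meant.

How it is judged:
By the outcome, as a careful person would: the job done as asked, in the order asked, and still so for the second after the job is handed in, with the robot touching nothing.
It also fails if it takes over 72 s, if anything falls off the work surface, if the arm or the gripper's body presses on something with over 40 N, if the wrist force passes 120 N, or if a joint passes its speed limit or range.

## Working session

There is one attempt and no reset: what is moved stays moved. The work goes in short steps, each a Python script; the robot and the scene stay as the last script left them, time stands still between calls to the robot, and variables do not carry over. Pictures are saved under pics/ and viewed, and the job is handed in when it is done.

```bash
mkdir -p pics
python3 - <<'E'
from cell import r, optics
import cv2, numpy as np, pickle
d={}
for n in ("scene","top"):
    im=optics.get_image(n); d[n]=im
    cv2.imwrite(f"pics/{n}0.png",cv2.resize(im["pixels"][:,:,::-1],(800,600),interpolation=cv2.INTER_CUBIC))
    print(n,im["fx"],im["cx"],im["cy"],np.round(im["camera_from_world"],3).tolist())
pickle.dump(d,open("d0.pkl","wb"))
print(r.current_t(),r.finger_overhang,r.current_ee_rot(),r.current_contact_force())
E
```

```text
scene 363.88831666670944 254.4202797658715 191.2618802199516 [[-0.801, 0.598, -0.001, 0.431], [0.453, 0.605, -0.654, -0.196], [-0.391, -0.525, -0.756, 1.223], [0.0, 0.0, 0.0, 1.0]]
top 347.1592513222449 255.3980272805929 193.42405186333718 [[-0.003, -1.0, -0.002, 0.005], [-0.995, 0.003, -0.098, 0.524], [0.098, 0.002, -0.995, 0.865], [0.0, 0.0, 0.0, 1.0]]
0.1 0.022 [ 9.79687168e-01  2.00531246e-01 -5.92478981e-05 -5.19467627e-04] [ 0.66074434  1.49384831 -0.75156957]
```

View pics/scene0.png

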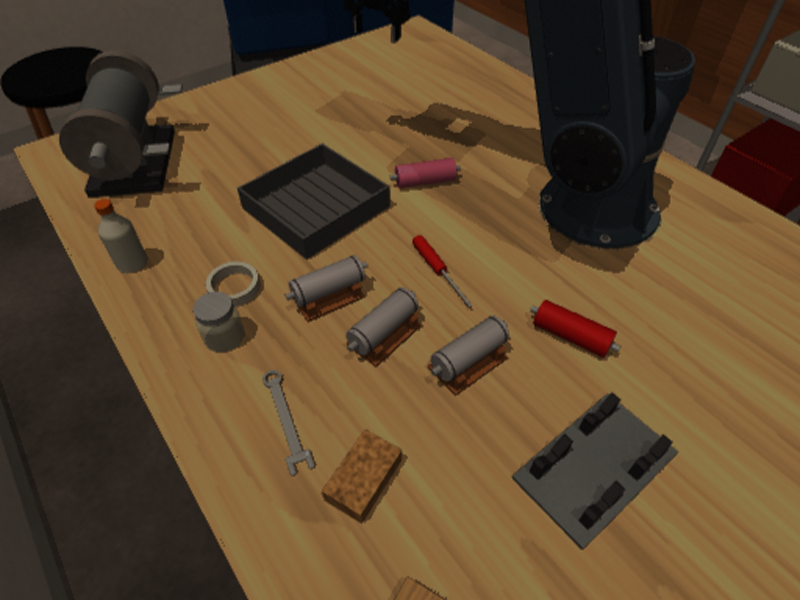

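View pics/top0.png

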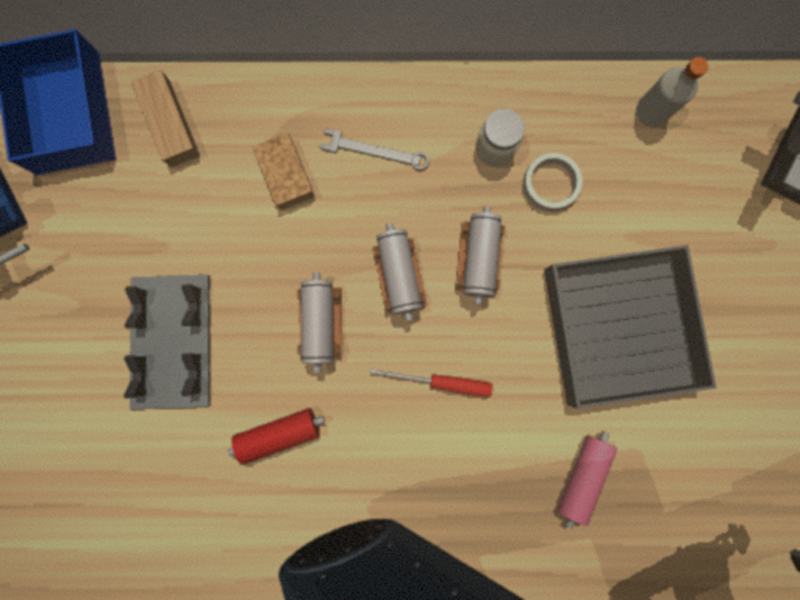

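The scene and top views agree. Candidate pixels in the top view (800x600): three grey rollers in cradles at (317,320), (400,270) and (483,253); a red look-alike at (276,437) and a pink one at (588,480), neither of them meant. The rack is at (170,340) and the bin at (630,327). Next I'll measure them.

```bash
cat > h.py <<'E'
import numpy as np, cv2
def cloud(im,T=None):
    D=im["depth"]; v,u=np.mgrid[:D.shape[0],:D.shape[1]]
    P=np.stack([(u-im["cx"])*D/im["fx"],(v-im["cy"])*D/im["fy"],D],-1)
    if T is None: T=np.linalg.inv(im["camera_from_world"])
    W=P@T[:3,:3].T+T[:3,3]; W[D<=0]=np.nan
    return W
E
python3 - <<'E'
import pickle,numpy as np,cv2
from h import *
d=pickle.load(open("d0.pkl","rb"))
W=cloud(d["top"]); S=cloud(d["scene"])
def box(W,x0,y0,x1,y1): 
    k=1.5625; return W[int(y0/k):int(y1/k),int(x0/k):int(x1/k)].reshape(-1,3)
t=box(W,330,400,420,420);print("table top",np.nanmean(t,0),np.nanstd(t[:,2]))
allS=S.reshape(-1,3);allS=allS[np.isfinite(allS[:,0])]
for n,b in dict(r1=(290,265,350,380),r2=(368,218,432,325),r3=(450,200,510,310)).items():
    p=box(W,*b);p=p[p[:,2]>0.045]; 
    c=p[:,:2].mean(0); 
    (cx,cy),(w,h),a=cv2.minAreaRect(p[:,:2].astype(np.float32))
    _,_,vt=np.linalg.svd(p[:,:2]-c,full_matrices=False)
    print(n,"ctr",np.round(c,4),"rect",np.round((cx,cy,w,h,a),4),"yaw",np.degrees(np.arctan2(vt[0,1],vt[0,0])),"ztop",np.percentile(p[:,2],[50,95,99]))
    m=np.hypot(*(allS[:,:2]-[cx,cy]).T)<0.095
    q=allS[m];q=q[q[:,2]>0.045]
    (cx,cy),(w,h),a=cv2.minAreaRect(q[:,:2].astype(np.float32))
    print("  scene",len(q),np.round((cx,cy,w,h,a),4),np.percentile(q[:,2],[50,95,99]))
for n,b,zs in (("rack",(115,260,220,420),(0.005,.03)),("rackV",(115,260,220,420),(.03,.08)),("bin",(535,235,725,415),(0.045,0.07)),("jar",(470,100,530,170),(.03,.2)),("tape",(520,150,585,215),(.01,.05)),("sd",(365,365,500,400),(.008,.06)),("red",(220,400,330,470),(.02,.09)),("pink",(550,425,620,535),(.02,.09)),("bot",(630,50,710,130),(.02,.3)),("cork",(245,130,315,210),(.02,.06))):
  for nm,C in (("top",box(W,*b)),("scene",None)):
    if C is None:
        lo=p[:,:2].min(0)-.03;hi=p[:,:2].max(0)+.03
        C=allS[((allS[:,:2]>lo)&(allS[:,:2]<hi)).all(1)]
    C=C[(C[:,2]>zs[0])&(C[:,2]<zs[1])]
    if nm=="top":p=C
    if len(C)<5: print(n,nm,"none");continue
    (cx,cy),(w,h),a=cv2.minAreaRect(C[:,:2].astype(np.float32))
    print(n,nm,len(C),np.round((cx,cy,w,h,a),4),"z",np.percentile(C[:,2],[5,50,98]))
E
```

```text
table top [0.34953158 0.0466221  0.00169184] 0.001713435273481831
r1 ctr [0.4904 0.1328] rect [0.4912 0.1344 0.1595 0.0472 0.7464] yaw -179.30849517816787 ztop [0.06772182 0.07279609 0.0740997 ]
  scene 953 [0.4924 0.1375 0.1603 0.0471 0.9254] [0.06520933 0.07076415 0.07185297]
r2 ctr [0.5696 0.0041] rect [5.71300e-01 3.90000e-03 1.58800e-01 4.96000e-02 1.16895e+01] yaw -168.24225821788286 ztop [0.06765031 0.07231964 0.07343988]
  scene 861 [5.7300e-01 6.9000e-03 1.5850e-01 5.0200e-02 9.0153e+00] [0.0651128  0.07065701 0.07166399]
r3 ctr [ 0.596  -0.1284] rect [ 5.98500e-01 -1.30600e-01  4.98000e-02  1.59900e-01  8.34174e+01] yaw 173.8225407076001 ztop [0.06741698 0.07211943 0.07350296]
  scene 765 [ 5.99700e-01 -1.25900e-01  4.48000e-02  1.59200e-01  8.31521e+01] [0.06433837 0.07048409 0.07141834]
rack top 3739 [0.4695 0.3949 0.2664 0.1746 1.7496] z [0.00892594 0.01243643 0.02808849]
rack scene 4459 [ 0.4622  0.3929  0.1861  0.2819 79.3297] z [0.00816269 0.01065847 0.02686676]
rackV top 769 [0.4622 0.3857 0.1772 0.1076 2.032 ] z [0.03294515 0.04500613 0.05600736]
rackV scene 814 [0.
[... 976 characters left out ...]
2026  0.0453  0.1595 19.4893] z [0.02400749 0.04435833 0.05163732]
pink top 1228 [ 2.41900e-01 -2.91800e-01  4.91000e-02  1.58600e-01  6.51017e+01] z [0.02853904 0.04662787 0.05282891]
pink scene 515 [ 2.44100e-01 -2.89100e-01  4.63000e-02  1.59800e-01  6.68942e+01] z [0.0234428  0.04088897 0.05134149]
bot top 983 [ 0.8555 -0.4331  0.0592  0.0499 46.3144] z [0.02988751 0.09763022 0.15204608]
bot scene 795 [ 8.63500e-01 -4.28000e-01  4.68000e-02  5.97000e-02  7.97873e+01] z [0.02705255 0.08733115 0.15007226]
cork top 1081 [ 0.7467  0.1984  0.1124  0.0654 22.5282] z [0.03275116 0.03684218 0.04009493]
cork scene 1527 [ 0.748   0.1988  0.1106  0.0661 22.2796] z [0.02811245 0.03514343 0.03801659]
```

```bash
cat >> h.py <<'E'
import math
from scipy.spatial.transform import Rotation as R
def q(deg):  # tool down, tool x along yaw deg
    a=math.radians(deg)/2; return [math.cos(a),math.sin(a),0,0]
ROL=dict(r1=(.4915,.1355,.8),r2=(.572,.0045,11),r3=(.599,-.129,-6.6))
RACK=(.4624,.3855,2.07); BIN=(.4843,-.3654,7.8)
def rel(f,x,y):
    c,s=math.cos(math.radians(f[2])),math.sin(math.radians(f[2])); return f[0]+c*x-s*y,f[1]+s*x+c*y
E
python3 - <<'E'
from cell import r, optics
from h import *
T=[(n,v[:2],v[2],.053) for n,v in ROL.items()]+[(f"rack{s}",rel(RACK,s,0),RACK[2]+90,.068) for s in(-.055,.055)]+[(f"bin{s}",rel(BIN,s,0),BIN[2]+90,.039) for s in (-.03,0,.06)]
for n,p,a,z in T:
  for d in (0,180):
    for h in (0,.12):
      s=r.inverse_kinematics([*p,z+h],q(a+d)); print(n,d,h,None if s is None else np.round(s,2))
# look from above the rollers with wrist
E
```

```text
r1 0 0 [ 0.18  0.58  1.89 -0.    0.67  1.73]
r1 0 0.12 [ 0.18  0.38  1.83 -0.    0.93  1.73]
r1 180 0 [ 0.18  0.58  1.89 -0.    0.67 -1.41]
r1 180 0.12 [ 0.18  0.38  1.83 -0.    0.93 -1.41]
r2 0 0 [-0.07  0.66  1.72 -0.    0.75  1.31]
r2 0 0.12 [-0.07  0.48  1.67 -0.    0.99  1.31]
r2 180 0 [-0.07  0.66  1.72 -0.    0.75 -1.84]
r2 180 0.12 [-0.07  0.48  1.67 -0.    0.99 -1.84]
r3 0 0 [-0.29  0.72  1.61 -0.    0.81  1.4 ]
r3 0 0.12 [-0.29  0.55  1.55 -0.    1.04  1.4 ]
r3 180 0 [-0.29  0.72  1.61 -0.    0.81 -1.74]
r3 180 0.12 [-0.29  0.55  1.55 -0.    1.04 -1.74]
rack-0.055 0 0 [ 0.67  0.62  1.75 -0.    0.77  0.64]
rack-0.055 0 0.12 [ 0.67  0.44  1.69 -0.    1.01  0.64]
rack-0.055 180 0 [ 0.67  0.62  1.75 -0.    0.77 -2.51]
rack-0.055 180 0.12 [ 0.67  0.44  1.69 -0.    1.01 -2.51]
rack0.055 0 0 [ 0.57  0.74  1.51 -0.    0.89  0.53]
rack0.055 0 0.12 [ 0.57  0.59  1.44 -0.    1.11  0.53]
rack0.055 180 0 [ 0.57  0.74  1.51 -0.    0.89 -2.61]
rack0.055 180 0.12 [ 0.57  0.59  1.44 -0.    1.11 -2.61]
bin-0.03 0 0 [-0.76  0.7   1.69 -0.    0.75 -0.9 ]
bin-0.03 0 0.12 [-0.76  0.52  1.64 -0.    0.98 -0.9 ]
bin-0.03 180 0 [-0.76  0.7   1.69 -0.    0.75  2.24]
bin-0.03 180 0.12 [-0.76  0.52  1.64 -0.    0.98  2.24]
bin0 0 0 [-0.72  0.73  1.63 -0.    0.78 -0.86]
bin0 0 0.12 [-0.72  0.56  1.58 -0.    1.   -0.86]
bin0 180 0 [-0.72  0.73  1.63 -0.    0.78  2.28]
bin0 180 0.12 [-0.72  0.56  1.58 -0.    1.    2.28]
bin0.06 0 0 [-0.65  0.79  1.5  -0.    0.85 -0.79]
bin0.06 0 0.12 [-0.65  0.63  1.45 -0.    1.06 -0.79]
bin0.06 180 0 [-0.65  0.79  1.5  -0.    0.85  2.35]
bin0.06 180 0.12 [-0.65  0.63  1.45 -0.    1.06  2.35]
```

Run:
```python
from cell import r, optics
from h import *
import pickle
out={}
def look(n):
    p=r.current_tool_pos();o=r.current_ee_rot(); im=optics.get_image("wrist")
    T=np.eye(4);T[:3,:3]=R.from_quat(o).as_matrix();T[:3,3]=p
    out[n]=(im,T@im["mount"]); cv2.imwrite(f"pics/{n}.png",im["pixels"][:,:,::-1])
    if n=="w_bin": print(np.round(im["mount"],3))
t=r.current_t()
r.move_to([.44,-.36,.33],q(98)); print(r.current_t()-t); look("w_bin")
r.move_to([.54,-.10,.33],q(0)); print(r.current_t()-t); look("w_r32")
r.move_to([.50,.08,.33],q(0)); print(r.current_t()-t); look("w_r21")
pickle.dump(out,open("d1.pkl","wb"))
f=[]; 
for i in range(5): f.append(r.current_contact_force()); r.sleep(.05)
print(np.round(f,2))
```

```text
1.075
[[-0.    -0.948 -0.319  0.081]
 [ 1.    -0.001  0.001 -0.   ]
 [-0.001 -0.319  0.948 -0.12 ]
 [ 0.     0.     0.     1.   ]]
3.0333
3.85
[[ 0.72 -0.07 -0.26]
 [-0.52 -0.18  0.3 ]
 [-0.06 -0.08  0.67]
 [ 0.7   0.19  0.74]
 [ 0.32  0.22  0.1 ]]
```

```bash
cd pics; python3 -c "
import cv2,numpy as np
a=[cv2.imread(f'{n}.png') for n in('w_bin','w_r32','w_r21')]
b=np.vstack([np.hstack(a[:2]),np.hstack([a[2],a[2]*0])]);cv2.imwrite('w_all.png',cv2.resize(b,(800,600)))"
```

```text
(no output)
```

View pics/w_all.png

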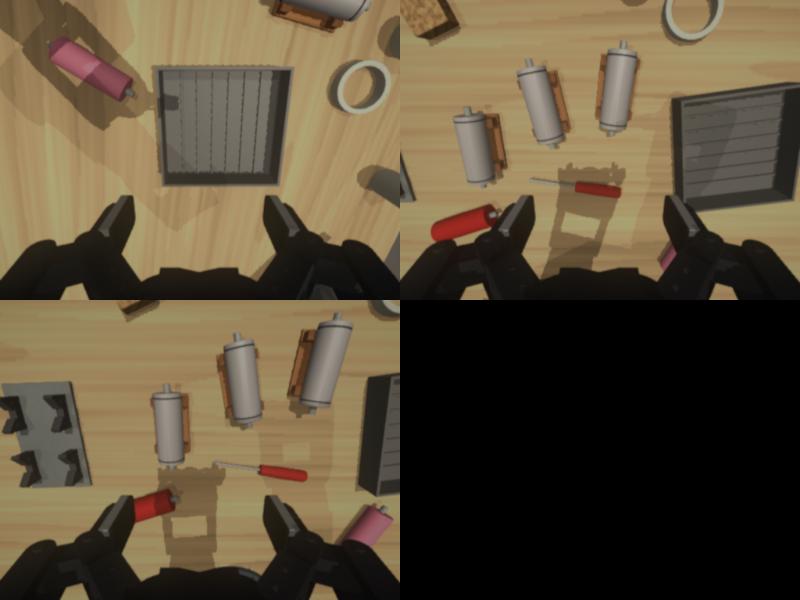

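The montage shows the whole bin in the upper-left panel at (223,125) with its ribs running along its y axis. All three grey rollers show in the upper-right panel at (475,147), (543,103) and (618,88). The screwdriver, red and pink rollers are separate from them.

Run:
```python
import pickle
from h import *
d=pickle.load(open("d1.pkl","rb"))
for k,(im,T) in d.items():
    C=cloud(im,T).reshape(-1,3); C=C[np.isfinite(C[:,0])]
    t=C[(abs(C[:,2])<.008)]; print(k,"table",np.median(t[:,2]))
    for n,v in list(ROL.items())+[("bin",BIN),("rack",RACK)]:
        rad=.1 if n[0]=='r' and n!='rack' else .17
        z0,z1=(.045,.09) if rad==.1 else ((.046,.065) if n=="bin" else (.03,.065))
        p=C[(np.hypot(*(C[:,:2]-v[:2]).T)<rad)&(C[:,2]>z0)&(C[:,2]<z1)]
        if rad==.1: p=p[np.hypot(*(p[:,:2]-v[:2]).T)<.09]
        if len(p)<100: continue
        (cx,cy),(w,h),a=cv2.minAreaRect(p[:,:2].astype(np.float32))
        print("  ",n,len(p),np.round((cx,cy,w,h,a),4),"z98",np.round(np.percentile(p[:,2],98),4))
```

```text
w_bin table -0.00015409928894763447
   r3 1668 [ 0.6104 -0.1572  0.1354  0.0259  6.6893] z98 0.0692
   bin 3099 [ 0.4833 -0.3688  0.2309  0.2203  7.9309] z98 0.0563
w_r32 table -0.00029122877503071076
   r1 3341 [0.4912 0.1302 0.1601 0.0473 1.11  ] z98 0.0701
   r2 3720 [5.71900e-01 5.00000e-04 1.59300e-01 4.95000e-02 1.14196e+01] z98 0.0702
   r3 3916 [ 5.98100e-01 -1.33800e-01  4.97000e-02  1.59400e-01  8.35446e+01] z98 0.0704
   bin 2764 [ 0.4832 -0.3688  0.2312  0.2212  8.0107] z98 0.056
w_r21 table -0.00039067256415664664
   r1 3346 [0.4908 0.132  0.1592 0.0498 1.3278] z98 0.0703
   r2 4055 [5.71800e-01 9.00000e-04 1.58900e-01 4.97000e-02 1.16806e+01] z98 0.0703
   r3 4648 [ 5.98100e-01 -1.32300e-01  4.78000e-02  1.59800e-01  8.37509e+01] z98 0.0705
   bin 1469 [ 0.4712 -0.2835  0.2308  0.051   8.1049] z98 0.0559
   rack 2318 [0.4623 0.3826 0.177  0.108  2.0092] z98 0.0522
```

```bash
cat >> h.py <<'E'
ROL=dict(r1=(.4912,.1335,1.1),r2=(.572,.0025,11.5),r3=(.5985,-.131,-6.4))
RACK=(.4624,.384,2.04); BIN=(.4838,-.367,7.9)
from cell import r, optics
def fz(n=12):
    f=[]
    for i in range(n): f.append(r.current_contact_force()); r.sleep(.03)
    return np.mean(f,0)
def pick(n):
    x,y,a=ROL[n]; 
    r.move_to([x,y,.14],q(a)); 
    r.move_linear([x,y,.053],vel=.12)
    b=fz(6)
    r.set_gripper(0.3,squeeze=50)
    print(n,"open",r.current_opening(),"closed f",np.round(r.current_contact_force(),1))
    r.move_linear([x,y,.16],vel=.15); r.sleep(.2)
    f=fz(); print("base",np.round(b,2),"lifted",np.round(f,2),"dz",f[2]-b[2],"t",r.current_t(),r.current_opening())
def place(p,a,zt):
    x,y=p
    r.move_to([x,y,.17],q(a))
    r.move_linear([x,y,zt+.02],vel=.12); 
    b=fz(5)[2]
    z=zt+.004; r.move_linear([x,y,z],vel=.04)
    while z>zt-.003:
        f=fz(3)[2]-b
        if f>2.0: break
        z-=.001; r.move_linear([x,y,z],vel=.02)
    print("landed z",z,"nominal",zt,"df",fz(3)-[0,0,b],"t",r.current_t())
E
python3 - <<'E'
from h import *
pick("r3")
E
```

```text
r3 open 0.5714984388875131 closed f [-4.4 -8.3  7.3]
base [0.   0.1  0.12] lifted [ 0.09 -0.08 -2.  ] dz -2.1170557980769917 t 8.3667 0.5701599881976047
```

About 2.1 N extra when lifted means roughly 0.22 kg, so this roller is hollow and goes in the bin. The side force on closing suggests the wrist camera's y values are the right ones, so I'll use those.

```bash
cat >> h.py <<'E'
ROL=dict(r1=(.4912,.1315,1.2),r2=(.572,.0007,11.5),r3=(.5981,-.133,-6.4))
RACK=(.4623,.3826,2.03); BIN=(.4833,-.3688,7.95)
def release(p,zup=.17,op=.75):
    r.set_gripper(op); x,y=p; z=r.current_tool_pos()[2]
    r.move_linear([x,y,zup],vel=.15); 
    print("released",r.current_t())
E
python3 - <<'E'
from h import *
p=rel(BIN,-.03,0); place(p,BIN[2]+90+180,.0395)
E
```

```text
landed z 0.03949999999999999 nominal 0.0395 df [-2.38572374  2.08789403  8.13844042] t 12.8417
```

Run:
```python
from h import *
release(rel(BIN,-.03,0))
im=optics.get_image("wrist"); cv2.imwrite("pics/b1.png",im["pixels"][:,:,::-1])
im=optics.get_image("top"); cv2.imwrite("pics/b1t.png",im["pixels"][:,:,::-1])
r.set_gripper(1.0)
pick("r2")
```

```text
released 14.1583
r2 open 0.5635194626186196 closed f [-4.7 13.7 11.5]
base [0.   0.22 0.13] lifted [ 0.19 -0.15 -7.32] dz -7.449901241346197 t 19.0417 0.5684903394414034
```

View pics/b1.png

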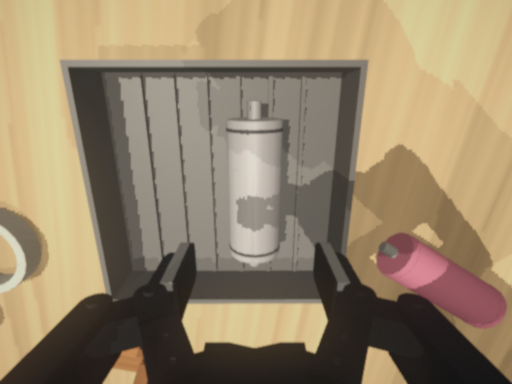

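The view shows roller 1 lying level between ribs at (255,190), parallel to them. The second roller weighs about 7.4 N (0.76 kg), so it is solid and goes to the rack.

Run:
```python
from h import *
p=rel(RACK,.055,0); place(p,RACK[2]+90,.068); print(r.current_tool_pos(),p)
```

```text
landed z 0.069 nominal 0.068 df [-3.74067603 -2.33690953 11.07162828] t 23.2833
[0.51738055 0.38463475 0.0694985 ] (0.5172654829180521, 0.3845482524439408)
```

Run:
```python
from h import *
release(rel(RACK,.055,0),op=.8)
im=optics.get_image("wrist"); cv2.imwrite("pics/k1.png",im["pixels"][:,:,::-1])
r.set_gripper(1.0)
pick("r1")
```

```text
released 24.4417
r1 open 0.5688873430551292 closed f [-6.3 20.2 12.2]
base [ 0.28 -0.17  0.02] lifted [ 0.14  0.04 -6.92] dz -6.935540608674539 t 28.8667 0.5675140276855637
```

View pics/k1.png

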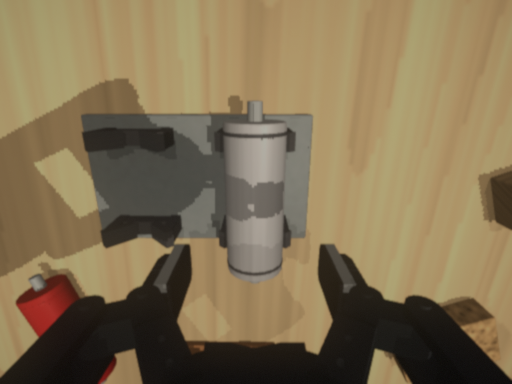

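Roller 2 is seated at (255,200) and the other seat at (140,180) is free. The third roller is also solid (6.9 N, 0.71 kg).

Run:
```python
from h import *
p=rel(RACK,-.055,0); place(p,RACK[2]+90,.068); print(r.current_tool_pos(),p)
release(p,op=.8)
r.move_to([.40,.37,.30],q(RACK[2]+90))
T0=np.eye(4);T0[:3,:3]=R.from_quat(r.current_ee_rot()).as_matrix();T0[:3,3]=r.current_tool_pos()
w=optics.get_image("wrist"); tp=optics.get_image("top"); sc=optics.get_image("scene")
for n,i in (("f_w",w),("f_t",tp),("f_s",sc)): cv2.imwrite(f"pics/{n}.png",i["pixels"][:,:,::-1])
a=[i["pixels"][:,:,::-1] for i in (w,tp,sc)]
cv2.imwrite("pics/f_all.png",cv2.resize(np.vstack([np.hstack(a[:2]),np.hstack([a[2],a[2]*0])]),(800,600)))
for nm,C in (("w",cloud(w,T0@w["mount"])),("top",cloud(tp)),("scene",cloud(sc))):
  C=C.reshape(-1,3);C=C[np.isfinite(C[:,0])]
  for n,c,z0 in (("near",rel(RACK,-.055,0),.066),("far",rel(RACK,.055,0),.066),("bin",rel(BIN,-.03,0),.036)):
    p=C[(np.hypot(*(C[:,:2]-c).T)<(.085))&(C[:,2]>z0)&(C[:,2]<.12)]
    ang=math.radians(RACK[2] if n!="bin" else BIN[2]);u=(p[:,:2]-c)@np.array([[math.cos(ang),-math.sin(ang)],[math.sin(ang),math.cos(ang)]])
    if n=="bin": p=p[abs(u[:,0])<.035]
    else: p=p[abs(u[:,0])<.04]
    u=u[abs(u[:,0])<(.035 if n=="bin" else .04)]
    if len(p)>50:
      (cx,cy),(ww,h),_=cv2.minAreaRect(p[:,:2].astype(np.float32)); print(nm,n,np.round(c,4),"meas",np.round((cx,cy,ww,h,_),4),"ztop",np.percentile(p[:,2],98), "ends z",np.median(p[u[:,1]>.03,2]),np.median(p[u[:,1]<-.03,2]))
print(r.current_t())
```

```text
landed z 0.069 nominal 0.068 df [-3.62522469 -2.73535244 13.3499963 ] t 32.6917
[0.40739278 0.38072508 0.06968894] (0.4073345170819479, 0.3806517475560592)
released 33.85
w near [0.4073 0.3807] meas [0.4069 0.3804 0.0479 0.1563 1.9104] ztop 0.08526381173766902 ends z 0.0815136323452425 0.08181391602235591
w far [0.5173 0.3845] meas [0.5163 0.3828 0.0481 0.157  1.7282] ztop 0.08547968678051304 ends z 0.08164750175059682 0.08171080449516605
top near [0.4073 0.3807] meas [0.4075 0.3814 0.0491 0.1597 2.0986] ztop 0.0887035947175515 ends z 0.08356736186713376 0.08214381604299564
top far [0.5173 0.3845] meas [0.5172 0.3847 0.0492 0.159  2.1213] ztop 0.08877934510921638 ends z 0.08341442938448751 0.08179111422246127
top bin [ 0.4536 -0.3729] meas [ 0.4541 -0.3698  0.0489  0.1593  7.9348] ztop 0.05912021895888153 ends z 0.05256574121872759 0.05334735102572319
scene near [0.4073 0.3807] meas [0.4102 0.381  0.0484 0.1583 3.0396] ztop 0.08675682747949605 ends z 0.08105321929217413 0.08124613539969672
scene far [0.5173 0.3845] meas [0.5189 0.3847 0.0487 0.1568 2.0128] ztop 0.08701129776139534 ends z 0.08111170688301672 0.08161161111530901
scene bin [ 0.4536 -0.3729] meas [ 0.4576 -0.3666  0.0478  0.1475  7.7292] ztop 0.0574677954017202 ends z 0.04974508896566099 0.05137182886328251
34.5833
```

View pics/f_all.png

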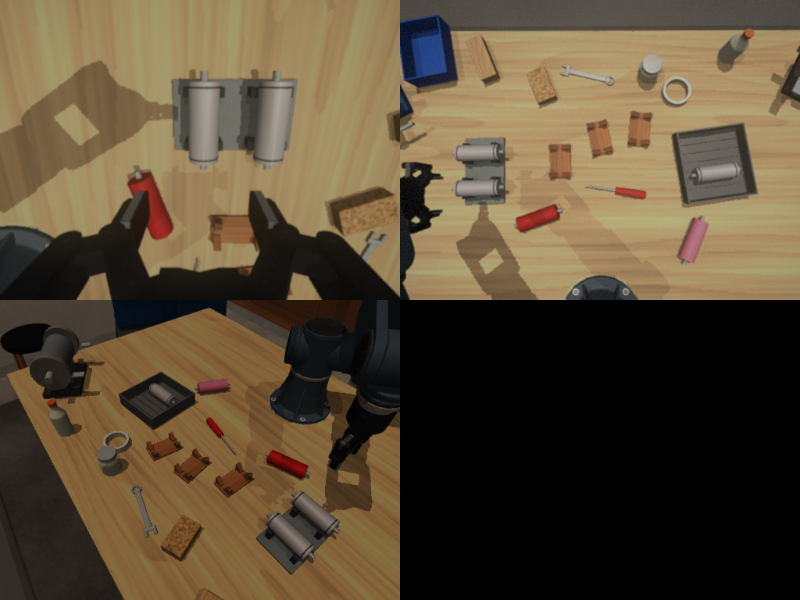

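The two solid rollers are seated level in the rack (wrist panel (203,120) and (272,120); roller tops at 0.085 m, so axes at about 60 mm). The hollow one lies in the bin (top view panel (716,172); its top reads 57–59 mm, about 2 mm high as elsewhere in those views). Nothing else has moved and the gripper is clear.

Run:
```python
from cell import r
r.hand_in(); print(r.current_t())
```

```text
the job is handed in; nothing more can be done
the job is handed in; nothing more can be done
```

The job is handed in, at about 35 s of the 72 s allowed. I lifted each roller to feel its weight; where each one went is below. I name them by where they started, since the pictures don't show which is roller_a, b or c.

| Roller, starting place in the top view | Extra weight when lifted | Kind | Laid in |
|---|---|---|---|
| Right, nearest the bin | 2.1 N (about 0.22 kg) | hollow | bin, along y between two ribs |
| Middle | 7.4 N (about 0.76 kg) | solid | rack seat on the side away from the robot |
| Left, nearest the rack | 6.9 N (about 0.71 kg) | solid | rack seat on the side nearer the robot |

- **Rack:** both rollers lie level with their axes about 60 mm above the table. They are within about 2 mm of the middle of their seats in the wrist and top views; the scene view read up to 3 mm across the seat.
- **Bin:** the hollow roller lies flat between the ribs, parallel to them.
- **Setting down:** each roller was lowered until it touched, with 8 to 13 N on the wrist, and only then let go.
- **Other things:** in the final pictures they look where they were at the start, and the gripper was clear of everything.

The fixed cameras read about 3 mm more in y than the wrist camera, and 1 to 3 mm higher in z. I used the wrist values, because the side force on the first grasp agreed with them. The second and third grasps then showed larger side forces the other way (14 and 20 N), so the true y probably lies between the two.

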